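# Prop a drying cabinet's door ajar on its casement stay

### The job

The vial drying cabinet needs airing: lift its brass stay bar by the black knob, draw the spring-closed door open with it, and drop the middle one of its three holes over the steel peg on the cabinet's top, so that the bar lies down flat, fully home on the peg, and holds the door open when you let go. Feel for the peg gently, without forcing the bar down on it, and do not disturb the bottles, jars and beaker standing about.

Things in the scene. Friction and masses are not known exactly. Their poses are not given: they have to be found in the camera images.
- cabinet: white bench-top drying cabinet, fixed, 240 mm deep (x) x 300 wide (y) x 220 high (z), front with the clear door to its -x, clear sides; origin at the centre of its underside. Its top is flat at z = 220 mm
- door (a joint): angle of the cabinet's door (rad): 0 shut, grows as it opens to the cabinet's -x side, up to 1.5. Its upright hinge axis lies at x = -121 mm, y = +142 mm of the cabinet's frame; the door reaches 284 mm from it (to -y when shut), 16 mm thick, in front of that line. A spring closer pulls it shut with about 0.45 N m: it swings shut when let go
- stay_bar: flat brass stay bar, 20 mm wide, 4 thick; origin on its pivot, x along the bar to its knob, z up. It can be lifted 0.6 rad about the pivot; a stop in the bracket keeps it level when down, its underside then 5 mm above the cabinet's top. Starts down and loose, off the peg, door shut. Three through holes of 10 mm diameter, 105, 145 and 185 mm from the pivot; its end is at 223 mm
- pivot (a point): the bar's pivot, on the door's top edge, 227 mm above the table: 220 mm from the door's hinge axis towards the free edge and 8 mm in front of that line (door shut: x = -129 mm, y = -78 mm of the cabinet's frame)
- stay_swivel (a joint): swing of the bar about the vertical through its pivot (rad), measured against the door: 0 square to the door, pointing back over the cabinet; grows anticlockwise from above; 1.2 either way, nearly free. The bar's heading is the cabinet's yaw minus the door angle plus this
- knob (a point): middle of the black knob, which stands up from the bar 208 mm from the pivot: an upright cylinder 18 mm in diameter and 34 mm tall; this point is half-way up it, 29 mm above the pivot's level when the bar is down. The knob's foot is 8 mm above the bar. It is fixed to the bar and tilts with it
- hole (a point): centre, on the bar's underside, of the middle hole, 145 mm from the pivot
- peg_plate: slotted steel plate fixed on the cabinet's top at x = -75, y = -45 mm of its frame, axes as the cabinet's; 76 (x) x 26 x 4 mm; origin under its centre. A firm upright peg, 8 mm diameter, flat end slightly bevelled, its top 19 mm above this origin, is clamped in the slot anywhere within 15 mm of the centre along x (0 in y): not measured, to be seen or felt. The middle hole on it: door at 0.33 to 0.53 rad, bar 1 mm above the plate
- jar_a: loose white jar with blue cap, 86 mm in diameter, 126 mm tall, on the bench; origin at its underside
- jar_b: loose white jar with blue cap, the twin of jar_a; origin at its underside
- amber_a: loose amber dropper bottle, 40 mm in diameter, 95 mm tall, on the bench; origin at its underside
- amber_b: loose amber dropper bottle, 34 mm in diameter, 80 mm tall, on the bench; origin at its underside
- blue_vial: loose blue bottle, 32 mm in diameter, 100 mm tall, on the bench; origin at its underside
- beaker: loose glass beaker, 66 mm in diameter, 85 mm tall, on the bench; origin at its underside
- amber_top: loose amber dropper bottle, 38 mm in diameter, 85 mm tall, standing on the cabinet's top; origin at its underside

How it is judged:
By the outcome, as a careful person would: the job done as asked, in the order asked, and still so for the second after the job is handed in, with the robot touching nothing.
It also fails if it takes over 64 s, if anything falls off the work surface, if the arm or the gripper's body presses on something with over 40 N, if the wrist force passes 120 N, or if a joint passes its speed limit or range.

### The arm

A 6-joint arm with a two-finger parallel gripper is mounted at the origin on the work surface. World frame = base frame: x ahead of the robot, y to its left, z up, the work surface at z = 0. Lengths are in m, angles in rad, forces in N, time in s.
With the tool pointing down it reaches from about 0.25 to 0.725 m from the base axis. Payload 9.7 kg.
Tool frame: the origin (TCP) lies on the centre line of the jaws, within the pads' length; the fingertips stand 11 mm ahead of it and the grasp point (between the pads) lies 8 mm behind it (r.nose_length is the distance from the TCP to the fingertips, in m); z points along the fingers, y is the line along which they close (so a half turn about z gives the same grasp; the last joint's range is limited). The gripper opens to 85 mm and grips with 20 to 120 N. Pads are 22 mm wide; open, the fingers measure 114 mm over their backs; the gripper's body (76 mm by 85 mm) begins 54 mm behind the grasp point. The pads swing forward as they close: fully open they stand 13 mm farther back than shut.
Start: joints at [-1.218, 0.087, 0.176, 1.66, 0, 1.571], TCP at [0.19, -0.516, 0.242] pointing down, gripper open.
Joint ranges: [-3.13, 3.13], [-0.85, 1.81], [-1.15, 1.24], [-2.2, 2.28], [-1.44, 1.52], [-3.14, 3.14]. Speed limits (rad/s): [2.22, 2.22, 2.57, 3.14, 3.14, 3.14].

### API

Orientations are given as [roll, pitch, yaw] about the fixed x, y, z axes, in that order (R = Rz(yaw) Ry(pitch) Rx(roll)).
In Python, from plant import r gives the robot as it stands.
- The arm moves only by the tool send_rows, never from a script. Its argument "commands" is a list of rows, each a list of 5 numbers: the shift along the tool's x, y, z in m, then the turn about the tool's z in degrees, then the opening in per cent of the stroke, from 0 (shut) to 100 (fully open). A call has 1 to 12 rows; each row is the pose to reach, as a shift and turn from the pose commanded when the call began, along the tool's axes at that moment; what a row does not reach only later rows make up. A row lasts 1/10 s, in which the tool goes at most 50 mm and 8.59 degrees, less where a joint would pass 70% of its speed; a pose out of reach is approached as far as the arm can. A call with a gripper value outside its range is refused whole. The fingers move at their own pace and stop on an object; "newtons" is the grip in N (left out, the last holds). Time passes only in rows, so rows that repeat a pose let the fingers close. It gives the time, the measured TCP pose, the force, the opening and the grip force at its end, in the units of the state.
- r.sense(): the state, without advancing time (a new reading comes with each control period).
- r.capture(name): name is "scene" or "top" or "wrist"; returns (picture, depth): 420x560x3 uint8, red, green, blue; 420x560 float32, m along the optical axis (not along the pixel's ray), 0 where there is no reading.
- r.camera_params(name): a dict with "mtx" (3x3 intrinsics, pixels), "R" (3x3) and "t" (3): a world point X has camera coordinates R X + t. Camera axes: x right, y down, z forward; pixel columns grow to the right and rows downward; lengths in m; the calibration is good to about 2 mm. A picture is of the moment at which its call begins: read the wrist's pose just before it. camera_params takes no time and is no camera call; for the wrist camera it gives the pose at the moment of the call.
- r.job_done(): hands the job in; it is judged then, once.
Trained networks look in the newest picture that a camera, given by its name, has taken for a name from the list of things; names that differ only in an ending like _2 or _b are one class to them, and where a whole thing is asked for, a point or a joint stands for the part that bears it (a point fixed in the world has none). Each returns a list of dicts, best first, with "confidence" (0 to 1); they miss things now and then, are a little off and sometimes report something else, mostly with a low value. They report only what shows in the picture. A call takes as long as a camera call.
- r.trace(name, camera): "pixels" (420x560 bool, what is visible of it).
- r.place_of(name, camera): "at" ([x, y, z] in m, in the coordinates of the camera as it stood for that picture, good to about 4 mm: a listed point, or the origin of a listed thing).
The state is a dict: "time": time; "joints": joint angles; "joint_vel": joint speeds; "effort": joint torques, N m; "tool_pos": TCP position; "orientation": TCP orientation; "wrist_force": force on the tool from outside, world axes, zero at the start; "moment": the same for the moment, N m; "finger_gap": finger opening in m; "finger_force": force on a finger pad.
Only numpy, scipy, OpenCV 4.12 (cv2) and the standard library are available. Lean on these libraries where they do the work, as an engineer would, in place of code of your own. Each camera call takes 0.05 s, during which the arm holds its last target. There are 200 camera calls.

## Working session

There is one attempt and no reset: what is moved stays moved. The work goes in short steps, Python scripts to look and compute and a tool call to move; the robot and the scene stay as the last step left them, time stands still between calls to the robot, and variables do not carry over. Pictures are saved under pics/ and viewed, at most 10 in all, crops included, and the job is handed in when it is done.

Besides the shell and the picture viewer there is one more tool, called after "Emit:" as name(argument=value, ...), one argument or row to a line, values as JSON. send_rows: Moves the arm, as the interface text tells. Its arguments: {"type":"object","properties":{"commands":{"type":"array"},"newtons":{"type":"number"}},"required":["commands"]}

```bash
mkdir -p pics; ls; cat > h.py <<'E'
import numpy as np, cv2
from plant import r
def w(p,cam):
    c=r.camera_params(cam); return np.array(c['R']).T@(np.array(p)-np.array(c['t']))
def px(cam,u,v,d):
    c=r.camera_params(cam); return w(np.linalg.inv(c['mtx'])@np.array([u,v,1])*d,cam)
def onz(cam,u,v,z):
    c=r.camera_params(cam);R=np.array(c['R']);o=-R.T@np.array(c['t']);d=R.T@np.linalg.inv(c['mtx'])@np.array([u,v,1.]);return o+d*(z-o[2])/d[2]
def proj(cam,X):
    c=r.camera_params(cam);p=np.array(c['mtx'])@(np.array(c['R'])@np.array(X)+np.array(c['t']));return p[:2]/p[2]
E
python3 - <<'E'
from h import *
np.set_printoptions(precision=4,suppress=True)
for c in ['scene','top']:
    im,d=r.capture(c); cv2.imwrite(f'pics/{c}0.png',im[:,:,::-1])
    for n in ['cabinet','peg_plate','pivot','knob','hole','amber_top','jar_a','amber_a','blue_vial','beaker']:
        for q in r.place_of(n,c)[:3]: print(c,n,round(q['confidence'],2),w(q['at'],c))
print(r.sense())
E
```

```text
pics
scene peg_plate 0.59 [ 0.5085 -0.0256  0.221 ]
scene pivot 0.73 [ 0.4445 -0.0477  0.2225]
scene pivot 0.27 [0.6813 0.1032 0.2207]
scene knob 0.76 [ 0.639  -0.1295  0.2565]
scene hole 0.93 [ 0.5826 -0.1025  0.2214]
scene hole 0.49 [ 0.5374 -0.3291  0.002 ]
scene amber_top 0.62 [0.6832 0.1028 0.2222]
scene jar_a 0.66 [ 0.6809 -0.3304  0.004 ]
scene jar_a 0.6 [ 0.6165 -0.4427 -0.0008]
scene amber_a 0.87 [ 0.5133 -0.4117 -0.0005]
scene amber_a 0.6 [ 0.4494 -0.3466  0.0015]
scene blue_vial 0.78 [ 0.4125 -0.4058  0.0028]
scene beaker 0.81 [ 0.5363 -0.3275 -0.0016]
top peg_plate 0.93 [ 0.506  -0.0268  0.2208]
top pivot 0.98 [ 0.4499 -0.0498  0.228 ]
top knob 0.8 [ 0.6379 -0.1214  0.2586]
top hole 0.76 [ 0.5796 -0.0993  0.2204]
top hole 0.69 [ 0.4484 -0.0484  0.2238]
top hole 0.64 [ 0.6393 -0.1253  0.2567]
top amber_top 0.93 [0.6831 0.1054 0.2196]
top amber_top 0.33 [ 0.6834 -0.3314  0.0018]
top jar_a 0.92 [ 0.6228 -0.4374  0.0025]
top jar_a 0.91 [ 0.6871 -0.328   0.001 ]
top amber_a 0.75 [ 0.5138 -0.4067 -0.0022]
top amber_a 0.61 [ 0.4529 -0.3498  0.0003]
top amber_a 0.24 [ 0.5065 -0.0227  0.2178]
top blue_vial 0.54 [ 0.417  -0.4046  0.0048]
top beaker 0.9 [ 0.5381 -0.3263  0.0036]
{'time': 1.1, 'joints': array([-1.218 ,  0.0869,  0.1759,  1.6598,  0.    ,  1.5708]), 'joint_vel': array([ 0.0034, -0.0001, -0.0001, -0.0007,  0.    ,  0.0031]), 'effort': array([  0.0007, -52.0109,  46.486 ,   0.0017,  -0.    ,   0.    ]), 'tool_pos': array([ 0.19  , -0.5161,  0.2423]), 'orientation': array([ 3.1416, -0.    ,  0.3527]), 'wrist_force': array([-0.0222,  0.5225,  1.2357]), 'moment': array([ 0.0002,  0.0047, -0.0108]), 'finger_force': 0.0, 'finger_gap': 0.08534729313610386}
```

View pics/scene0.png

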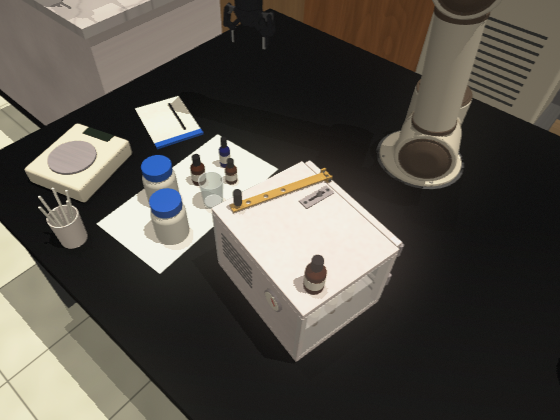

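View pics/top0.png

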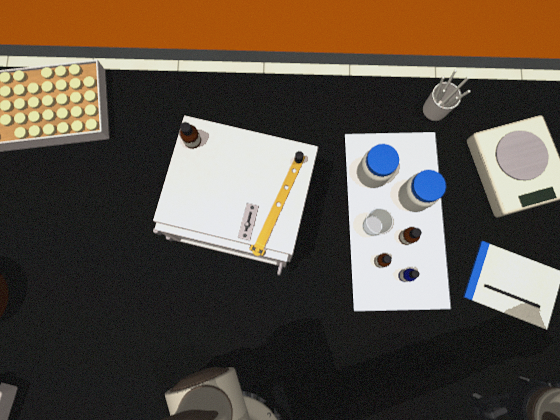

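Scene: cabinet with bar from pivot (top px 258,250) to knob (299,157), peg plate at (248,221), bottles to the right clear of the bar. Now the cabinet's pose and the peg.

```bash
python3 - <<'E'
from h import *
np.set_printoptions(precision=4,suppress=True)
im,d=r.capture('top'); c=r.camera_params('top')
v,u=np.mgrid[:420,:560]
P=np.linalg.inv(c['mtx'])@np.stack([u.ravel(),v.ravel(),np.ones(u.size)])*d.ravel()
X=(np.array(c['R']).T@(P-np.array(c['t'])[:,None])).T.reshape(420,560,3)
print('cam at',-np.array(c['R']).T@c['t'], c['mtx'][0][0])
m=(abs(X[...,2]-.22)<.004)&(d>0)
m=cv2.morphologyEx(m.astype(np.uint8),cv2.MORPH_OPEN,np.ones((5,5)))
n,l,s,_=cv2.connectedComponentsWithStats(m); k=1+np.argmax(s[1:,4])
pts=X[l==k][:,:2].astype(np.float32)
print(cv2.minAreaRect(pts), 'z',np.median(X[l==k][:,2]))
for n in ['peg_plate','stay_bar','knob','cabinet']:
    q=r.trace(n,'top')
    if not q: print(n,'none');continue
    M=q[0]['pixels']&(d>0); p=X[M]; print(n,q[0]['confidence'],M.sum(),cv2.minAreaRect(p[:,:2].astype(np.float32)),np.percentile(p[:,2],[5,50,95]))
pv=(int(221),int(248))
print((X[205:240:1,238:262,2]*1000).astype(int)[::2])
cv2.imwrite('pics/topcrop.png',cv2.resize(im[140:270,220:320,::-1],None,fx=5,fy=4.6,interpolation=cv2.INTER_CUBIC))
E
```

```text
cam at [ 0.3533 -0.0879  1.1718] 462.05243039424147
((0.5816454291343689, 0.006948262453079224), (0.29939860105514526, 0.2578125), 77.60867309570312) z 0.22053679661680947
peg_plate 0.57 448 ((0.5074142217636108, -0.02361157163977623), (0.026362594217061996, 0.07616964727640152), 78.26165771484375) [0.2218 0.2247 0.2282]
stay_bar 0.75 1132 ((0.5532692670822144, -0.08816546201705933), (0.024866880849003792, 0.2381247878074646), 67.70404815673828) [0.2203 0.229  0.2674]
knob 0.69 1055 ((0.5478746294975281, -0.08680705726146698), (0.023192955181002617, 0.23046354949474335), 67.82735443115234) [0.2248 0.2292 0.2683]
cabinet 0.84 16917 ((0.6189708709716797, 0.023980632424354553), (0.3675730526447296, 0.34843119978904724), 73.8995132446289) [0.2158 0.2207 0.228 ]
[[ 222  223  219  220  222  221  216  220  221  224  224  228  226  223
   227  223  227  225  222  224  226  218  220  218]
 [ 220  220  221  222  221  225  221  225  226  224  224  228  223  223
   225  224  222  224  225  222  218  221  219  222]
 [ 224  222  220  219  217  219  221  224  224  225  225  226  225  225
   227  22
[... 1218 characters left out ...]
3  226  224  227  224
   224  222  219  217  219  221  220  220  219  228]
 [ 219  225  223  222  222  223  221  227  224  224  227  225  222  222
   222  221  218  220  222  219  217  220  228  228]
 [ 220  226  222  227  222  226  228  223  223  224  221  225  222  220
   221  220  219  219  219  218  221  231  229  230]
 [ 225  224  225  226  224  225  226  223  226  226  226  225  223  220
   220  221  220  221  217  222  227  229  229  227]
 [ 225  224  225  222  223  221  224  223  225  223  225  226  223  220
   220  219  217  218  219  218  227  226  228  228]
 [ 221  221  220  220  219  219  219  219  224  224  221  224  220  223
   221  221  220  220  217  232  228  231  231  229]]
```

View pics/topcrop.png

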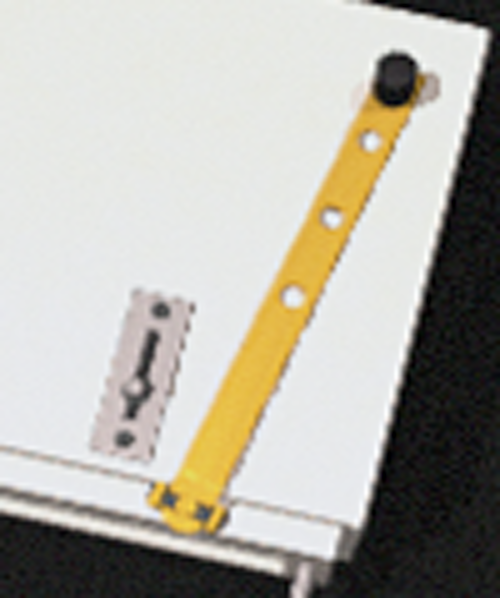

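Emit:
send_rows(
  commands=[
    [0,0,-0.05,0,100],
    [0,0,-0.098,0,100],
    [0.528,-0.249,-0.098,42.5,100],
    [0.528,-0.249,-0.098,42.5,100],
    [0.528,-0.249,-0.098,42.5,100],
    [0.528,-0.249,-0.098,42.5,100],
    [0.528,-0.249,-0.098,42.5,100],
    [0.528,-0.249,-0.098,42.5,100],
    [0.528,-0.249,-0.098,42.5,100],
    [0.528,-0.249,-0.098,42.5,100],
    [0.528,-0.249,-0.098,42.5,100],
    [0.528,-0.249,-0.098,42.5,100],
  ],
)

```text
time: 2.55
tool_pos: [0.5193, -0.1903, 0.3406]
orientation: [-3.128, -0.0, -0.358]
wrist_force: [-0.6, -0.7, -0.2]
finger_gap: 0.0849
finger_force: 0.0
```

Emit:
send_rows(
  commands=[
    [0,0,0,0,100],
    [0,0,0,0,100],
    [0,0,0,0,100],
  ],
)

```text
time: 2.85
tool_pos: [0.5173, -0.1937, 0.3405]
orientation: [-3.129, 0.0, -0.364]
wrist_force: [-0.1, 0.2, 0.0]
finger_gap: 0.0854
finger_force: 0.0
```

```bash
python3 - <<'E'
from h import *
np.set_printoptions(precision=4,suppress=True)
s=r.sense(); print(s['time'],s['tool_pos'],s['orientation'],s['wrist_force'])
for n in ['peg_plate','pivot','knob','hole']:
    im,d=r.capture('wrist')
    for q in r.place_of(n,'wrist')[:3]: print(n,q['confidence'],w(q['at'],'wrist'))
cv2.imwrite('pics/w1.png',im[:,:,::-1])
c=r.camera_params('wrist'); print(-np.array(c['R']).T@c['t'],np.array(c['R'])[2])
E
```

```text
2.85 [ 0.5173 -0.1937  0.3405] [-3.1291  0.0001 -0.3636] [-0.1411  0.2049  0.044 ]
peg_plate 0.93 [ 0.5055 -0.0243  0.2214]
pivot 0.55 [ 0.5065 -0.0268  0.2214]
knob 0.83 [ 0.6388 -0.1246  0.2528]
hole 0.96 [ 0.5826 -0.1043  0.2273]
[ 0.5864 -0.2213  0.4723] [-0.2664  0.1149 -0.957 ]
```

View pics/w1.png

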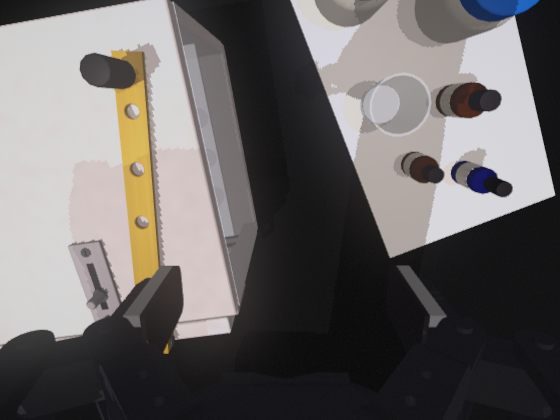

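Wrist view: knob at (105,70), holes at (132,112),(138,169),(142,222), plate (95,285) with peg about (97,297). Measure them precisely from depth.

```bash
cat >> h.py <<'E'
def cloud(cam):
    im,d=r.capture(cam);c=r.camera_params(cam)
    v,u=np.mgrid[:420,:560]
    P=np.linalg.inv(c['mtx'])@np.stack([u.ravel(),v.ravel(),np.ones(u.size)])*d.ravel()
    X=(np.array(c['R']).T@(P-np.array(c['t'])[:,None])).T.reshape(420,560,3); X[d==0]=np.nan
    return im,X
def cabpt(cab,p): 
    x,y,a=cab; c,s=np.cos(a),np.sin(a); return np.array([x+c*p[0]-s*p[1],y+s*p[0]+c*p[1]])
def pivot(cab,th):  # door opens to -x
    # hinge at (-.121,.142); shut rel vector (-.008,-.220); opening turns clockwise (free edge to -x)
    c,s=np.cos(-th),np.sin(-th); v=np.array([-.008,-.220]); return cabpt(cab,np.array([-.121,.142])+[c*v[0]-s*v[1],s*v[0]+c*v[1]])
E
python3 - <<'E'
from h import *
np.set_printoptions(precision=4,suppress=True)
for cam in ['wrist','top']:
    im,X=cloud(cam)
    near=np.hypot(X[...,0]-.507,X[...,1]+.024)<.035
    m=near&(X[...,2]>.2325)
    m=cv2.morphologyEx(m.astype(np.uint8),cv2.MORPH_OPEN,np.ones((2,2)))>0
    p=X[m]; print(cam,'peg',m.sum(),p.mean(0) if len(p) else '',np.median(p,0),p[:,2].max() if len(p) else '')
    vv,uu=np.nonzero(m); print(uu.mean(),vv.mean(), onz(cam,uu.mean(),vv.mean(),.239))
    q=r.trace('peg_plate',cam)
    if q: p=X[q[0]['pixels']&near]; print('plate',cv2.minAreaRect(p[:,:2].astype(np.float32)))
    near=np.hypot(X[...,0]-.639,X[...,1]+.124)<.035
    m=near&(X[...,2]>.268)&(X[...,2]<.28); p=X[m]; print('knob top',m.sum(),p.mean(0))
    hsv=cv2.cvtColor(im,cv2.COLOR_RGB2HSV)
    b=(hsv[...,0]>12)&(hsv[...,0]<32)&(hsv[...,1]>140)&(abs(X[...,2]-.229)<.012)&(X[...,0]<.65)
    b=cv2.morphologyEx(b.astype(np.uint8),cv2.MORPH_OPEN,np.ones((3,3)))>0
    p=X[b]; print('bar',b.sum(),cv2.minAreaRect(p[:,:2].astype(np.float32)),p[:,2].mean(), cv2.fitLine(p[:,:2].astype(np.float32),cv2.DIST_L2,0,.01,.01).ravel())
    if cam=='wrist':
        for (u,v) in [(132,112),(138,169),(142,222)]: print('hole',onz(cam,u,v,.227))
        cv2.imwrite('pics/w2.png',cv2.resize(im[220:330,50:180,::-1],None,fx=5,fy=5,interpolation=cv2.INTER_CUBIC))
print(r.sense()['time'])
E
```

```text
wrist peg 130 [ 0.497  -0.025   0.2354] [ 0.4978 -0.0267  0.2374] 0.24033033705715062
94.5 304.0 [ 0.4984 -0.028   0.239 ]
plate ((0.508872389793396, -0.027399996295571327), (0.02665061131119728, 0.0643482655286789), 77.74113464355469)
knob top 864 [ 0.6382 -0.1282  0.2701]
bar 4717 ((0.5373836755752563, -0.08628705143928528), (0.023450756445527077, 0.21098482608795166), 68.80856323242188) 0.2286658370430625 [ 0.922  -0.3873  0.5696 -0.099 ]
hole [ 0.6169 -0.1178  0.227 ]
hole [ 0.5802 -0.1031  0.227 ]
hole [ 0.5433 -0.0871  0.227 ]
top peg 13 [ 0.498  -0.0239  0.2339] [ 0.4981 -0.0236  0.2362] 0.242888540920613
247.3846153846154 224.3846153846154 [ 0.4972 -0.0242  0.239 ]
plate ((0.5072667598724365, -0.0231781043112278), (0.027053656056523323, 0.06914195418357849), 78.12179565429688)
knob top 51 [ 0.6389 -0.1246  0.2703]
bar 749 ((0.5366976857185364, -0.08280958235263824), (0.0183694027364254, 0.2145823836326599), 67.38746643066406) 0.2290912781847293 [ 0.9224 -0.3861  0.5308 -0.0805]
3.45
```

View pics/w2.png

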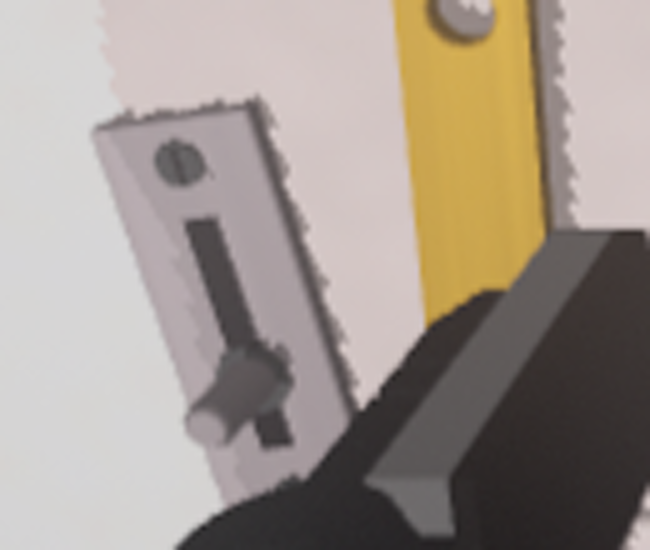

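```bash
cat >> h.py <<'E'
from scipy.optimize import brentq
def knob_of(cab,th,head,tilt,l=.208,h=.029):
    rr=l*np.cos(tilt)-h*np.sin(tilt); return np.r_[pivot(cab,th)+rr*np.array([np.cos(head),np.sin(head)]), .227+l*np.sin(tilt)+h*np.cos(tilt)]
def solve(cab,peg,l=.145):
    th=brentq(lambda t:np.hypot(*(peg-pivot(cab,t)))-l,.1,.9); d=peg-pivot(cab,th); return th,np.arctan2(d[1],d[0])
E
python3 - <<'E'
from h import *
np.set_printoptions(precision=4,suppress=True)
print('peg wrist',onz('wrist',91.4,304.4,.239), 'base', onz('wrist',102,295.6,.226))
yaw=-.212
for nm,k,pw in [('wrist',[.6382,-.1282],onz('wrist',91.4,304.4,.239)[:2]),('top',[.6389,-.1246],np.array([.4975,-.0242]))]:
    # cabinet from the knob and heading
    pv=np.array(k)-.208*np.array([np.cos(-.397),np.sin(-.397)])
    c0=pv-cabpt((0,0,yaw),(-.129,-.078)); cab=(*c0,yaw)
    cc=np.array([np.cos(yaw),np.sin(yaw)]); pl=cabpt(cab,(-.075,-.045)); e=pw-pl
    print(nm,'pivot',pv,'cab',c0,'plate',pl,'peg along/across',e@cc,e@[-cc[1],cc[0]])
    for use in [pw, pl+cc*(e@cc)]:
        th,hd=solve(cab,use); print('  th,head',th,hd,'swivel',hd-yaw+th,'knob rel',knob_of(cab,th,hd,0)[:2]-k)
E
```

```text
peg wrist [ 0.499  -0.0254  0.239 ] base [ 0.4983 -0.0267  0.226 ]
wrist pivot [ 0.4464 -0.0478] cab [0.5889 0.0013] plate [ 0.5061 -0.0269] peg along/across -0.00721297639986079 -5.28929314146089e-05
  th,head 0.4665117224737124 -0.1717111504620044 swivel 0.506800572011708 knob rel [-0.0771  0.092 ]
  th,head 0.4665003647236373 -0.17133775551660987 swivel 0.5071626092070274 knob rel [-0.0771  0.0921]
top pivot [ 0.4471 -0.0442] cab [0.5896 0.0049] plate [ 0.5068 -0.0233] peg along/across -0.008909322766046382 -0.002861388088144607
  th,head 0.475866418054544 -0.1979933843271862 swivel 0.4898730337273578 knob rel [-0.0796  0.088 ]
  th,head 0.47550344021085394 -0.1779835654331696 swivel 0.5095198747776843 knob rel [-0.0788  0.092 ]
```

Emit:
send_rows(
  commands=[
    [0.045,-0.053,0,1.9,100],
    [0.089,-0.106,0,1.9,100],
    [0.089,-0.106,0,1.9,100],
    [0.089,-0.106,0,1.9,100],
    [0.089,-0.106,0,1.9,100],
    [0.089,-0.106,0,1.9,100],
    [0.089,-0.106,0,1.9,100],
  ],
)

```text
time: 4.15
tool_pos: [0.6197, -0.1837, 0.3418]
orientation: [-3.093, 0.002, -0.308]
wrist_force: [-0.5, 0.5, 0.4]
finger_gap: 0.0851
finger_force: 0.0
```

```bash
python3 - <<'E'
from h import *
np.set_printoptions(precision=4,suppress=True)
s=r.sense(); print(s['time'],s['tool_pos'],s['orientation'])
im,X=cloud('wrist')
m=(np.hypot(X[...,0]-.639,X[...,1]+.126)<.035)&(X[...,2]>.268)&(X[...,2]<.28); print(m.sum(),X[m].mean(0) if m.any() else '')
for q in r.place_of('knob','wrist')[:2]: print(q['confidence'],w(q['at'],'wrist'))
E
```

```text
4.15 [ 0.6197 -0.1837  0.3418] [-3.0927  0.002  -0.3078]
580 [ 0.6389 -0.1283  0.2702]
0.82 [ 0.6359 -0.1271  0.2556]
0.73 [ 0.5109 -0.4106  0.0008]
```

```bash
python3 - <<'E'
from h import *
np.set_printoptions(precision=4,suppress=True)
s=r.sense(); print(s['joints'],s['joint_vel'],s['effort'],s['tool_pos'],s['wrist_force'],s['moment'])
E
python3 -c "
from plant import r; print([a for a in dir(r) if a[0]!='_'])"
```

```text
[-0.309   0.4286  0.7917  1.9356  0.0489  3.1406] [-0.0011 -0.004  -0.003  -0.0004 -0.002   0.    ] [  0.2556 -68.4542  42.7006  -0.0041   0.1852  -0.0001] [ 0.6195 -0.1837  0.3421] [ 0.2705 -0.2976 -0.3051] [-0.0605 -0.0186 -0.0074]
['IKError', 'camera_params', 'capture', 'job_done', 'nose_length', 'place_of', 'sense', 'trace']
```

Emit:
send_rows(
  commands=[
    [0,0,0,-100,100],
    [0,0,0,-100,100],
    [0,0,0,-100,100],
    [0,0,0,-100,100],
    [0,0,0,-100,100],
    [0,0,0,-100,100],
    [0,0,0,-100,100],
    [0,0,0,-100,100],
    [0,0,0,-100,100],
    [0,0,0,-100,100],
    [0,0,0,-100,100],
    [0,0,0,-100,100],
  ],
)

```text
time: 5.45
tool_pos: [0.6194, -0.184, 0.3423]
orientation: [3.134, -0.048, 1.443]
wrist_force: [0.2, -0.1, 0.1]
finger_gap: 0.0852
finger_force: 0.0
```

```bash
cat >> h.py <<'E'
from scipy.spatial.transform import Rotation as Ro
def shift(tgt,yaw=None):
    s=r.sense(); R=Ro.from_euler('xyz',s['orientation']).as_matrix()
    d=R.T@(np.array(tgt)-s['tool_pos']); t=0
    if yaw is not None: t=-np.degrees((yaw-s['orientation'][2]+np.pi)%(2*np.pi)-np.pi)
    return np.round(d,4),round(t,2)
E
python3 -c "
from h import *
s=r.sense();print(s['joints'],s['orientation'])
print(shift((.6387,-.1268,.32),2.745)); print(shift((.6387,-.1268,.25),2.745))"
```

```text
[-0.30944484  0.42823847  0.79152672  1.93549268  0.04884188  1.38942278] [ 3.13416231 -0.04829434  1.44287009]
(array([0.058 , 0.0117, 0.0252]), np.float64(-74.61))
(array([0.0547, 0.0112, 0.0951]), np.float64(-74.61))
```

Emit:
send_rows(
  commands=[
    [0.058,0.012,0.01,-74.6,100],
    [0.058,0.012,0.01,-74.6,100],
    [0.058,0.012,0.01,-74.6,100],
    [0.058,0.012,0.01,-74.6,100],
    [0.058,0.012,0.01,-74.6,100],
    [0.058,0.012,0.01,-74.6,100],
    [0.058,0.012,0.01,-74.6,100],
    [0.058,0.012,0.025,-74.6,100],
    [0.058,0.012,0.025,-74.6,100],
    [0.058,0.012,0.025,-74.6,100],
    [0.058,0.012,0.025,-74.6,100],
  ],
)

```text
time: 6.55
tool_pos: [0.6395, -0.1269, 0.3203]
orientation: [3.093, -0.006, 2.736]
wrist_force: [1.1, 0.2, 0.1]
finger_gap: 0.0856
finger_force: 0.0
```

```bash
python3 -c "
from h import *
np.set_printoptions(precision=4,suppress=True)
s=r.sense();print(s['joints'],s['orientation'])
im,X=cloud('wrist'); cv2.imwrite('pics/w3.png',im[:,:,::-1])
m=(np.hypot(X[...,0]-.639,X[...,1]+.126)<.03)&(X[...,2]>.268)&(X[...,2]<.28); print(m.sum(),X[m].mean(0) if m.any() else '')
print(shift((.6387,-.1268,.29),2.745)); print(shift((.6387,-.1268,.25),2.745))"
```

```text
[-0.2165  0.4103  0.7212  1.8784  0.0489  0.1893] [ 3.093 -0.006  2.736]
711 [ 0.6383 -0.1273  0.2701]
(array([ 0.0007, -0.0017,  0.0302]), np.float64(-0.5))
(array([ 0.0005, -0.0037,  0.0702]), np.float64(-0.5))
```

View pics/w3.png

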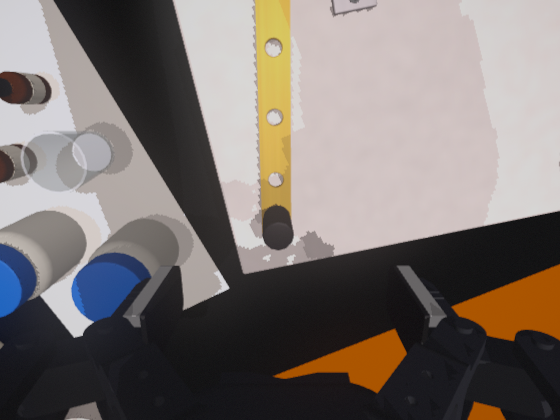

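Knob at (278,230) is centred between the fingers; bar and plate are ahead. Descend and grip.

Emit:
send_rows(
  commands=[
    [0.0005,-0.002,0.035,-0.5,100],
    [0.0005,-0.0035,0.07,-0.5,100],
    [0.0005,-0.0035,0.07,-0.5,100],
    [0.0005,-0.0035,0.07,-0.5,0],
    [0.0005,-0.0035,0.07,-0.5,0],
    [0.0005,-0.0035,0.07,-0.5,0],
    [0.0005,-0.0035,0.07,-0.5,0],
    [0.0005,-0.0035,0.07,-0.5,0],
    [0.0005,-0.0035,0.07,-0.5,0],
    [0.0005,-0.0035,0.07,-0.5,0],
    [0.0005,-0.0035,0.07,-0.5,0],
    [0.0005,-0.0035,0.07,-0.5,0],
  ],
  newtons=30,
)

```text
time: 7.8
tool_pos: [0.639, -0.1266, 0.2496]
orientation: [3.093, -0.006, 2.748]
wrist_force: [1.2, -0.9, 0.8]
finger_gap: 0.017
finger_force: 30.3
```

```bash
cat >> h.py <<'E'
yaw0=-.212; h0=-.3936
K0=np.array([.6386,-.1266]); 
_pv=K0-.208*np.array([np.cos(h0),np.sin(h0)])
cab=(*(_pv-cabpt((0,0,yaw0),(-.129,-.078))),yaw0)
T0=np.array([.639,-.1266,.2496]); OFF=T0-knob_of(cab,0,h0,0)
peg=cabpt(cab,(-.075-.0078,-.045))
def tcp(th,hd,ti): return knob_of(cab,th,hd,ti)+OFF, hd+np.pi
E
python3 - <<'E'
from h import *
np.set_printoptions(precision=4,suppress=True)
print(peg,cab); th,hd=solve(cab,peg); print(th,hd)
wp=[(0,h0,.08),(0,h0,.17),(0,h0,.25)]+[(th*k/7,h0,.25) for k in range(1,8)]+[(th,h0+(hd-h0)*k/3,.25) for k in (1,2,3)]
for a in wp: print(np.round(a,3),tcp(*a)[0],*shift(*tcp(*a)))
E
```

```text
[ 0.4986 -0.0243] (np.float64(0.5890292120865466), np.float64(0.002281382268811777), -0.212)
0.46961418207276134 -0.17362429439818028
[ 0.    -0.394  0.08 ] [ 0.6362 -0.1255  0.2661] [ 0.0031  0.0008 -0.0165] 0.01
[ 0.    -0.394  0.17 ] [ 0.6317 -0.1236  0.2844] [ 0.0081  0.0017 -0.0347] 0.01
[ 0.    -0.394  0.25 ] [ 0.6264 -0.1214  0.3002] [ 0.0139  0.0025 -0.0504] 0.01
[ 0.067 -0.394  0.25 ] [ 0.6122 -0.1173  0.3002] [ 0.0286  0.0008 -0.0504] 0.01
[ 0.134 -0.394  0.25 ] [ 0.5983 -0.1122  0.3002] [ 0.0434  0.0002 -0.0504] 0.01
[ 0.201 -0.394  0.25 ] [ 0.5848 -0.1062  0.3002] [ 0.0581  0.0005 -0.0503] 0.01
[ 0.268 -0.394  0.25 ] [ 0.5718 -0.0994  0.3002] [ 0.0728  0.0018 -0.0501] 0.01
[ 0.335 -0.394  0.25 ] [ 0.5592 -0.0917  0.3002] [ 0.0874  0.0041 -0.0499] 0.01
[ 0.403 -0.394  0.25 ] [ 0.5471 -0.0831  0.3002] [ 0.1018  0.0074 -0.0497] 0.01
[ 0.47  -0.394  0.25 ] [ 0.5357 -0.0738  0.3002] [ 0.116   0.0116 -0.0494] 0.01
[ 0.47 -0.32  0.25] [ 0.5407 -0.0604  0.3002] [ 0.1165  0.0258 -0.0487] -4.19
[ 0.47  -0.247  0.25 ] [ 0.5447 -0.0468  0.3002] [ 0.118  0.04  -0.048] -8.4
[ 0.47  -0.174  0.25 ] [ 0.5476 -0.0328  0.3002] [ 0.1206  0.054  -0.0473] -12.6
```

Emit:
send_rows(
  commands=[
    [0.001,0.0,-0.006,0,0],
    [0.002,0.0005,-0.012,0,0],
    [0.004,0.001,-0.018,0,0],
    [0.006,0.001,-0.024,0,0],
    [0.008,0.0015,-0.03,0,0],
    [0.0095,0.002,-0.037,0,0],
    [0.0115,0.002,-0.044,0,0],
    [0.014,0.0025,-0.05,0,0],
    [0.014,0.0025,-0.05,0,0],
  ],
)

```text
time: 8.7
tool_pos: [0.6259, -0.121, 0.3007]
orientation: [3.093, -0.006, 2.748]
wrist_force: [-1.1, 1.5, -2.8]
finger_gap: 0.0173
finger_force: 29.3
```

Emit:
send_rows(
  commands=[
    [0.007,-0.001,0,0,0],
    [0.015,-0.0015,0,0,0],
    [0.0295,-0.002,0,0,0],
    [0.044,-0.002,0,0,0],
    [0.059,-0.001,0,0,0],
    [0.0735,0.0015,0,0,0],
    [0.088,0.005,0.0005,0,0],
    [0.102,0.009,0.001,0,0],
    [0.102,0.009,0.001,0,0],
    [0.102,0.009,0.001,0,0],
  ],
)

```text
time: 9.7
tool_pos: [0.5354, -0.0738, 0.3]
orientation: [3.093, -0.005, 2.748]
wrist_force: [2.4, -1.0, -1.6]
finger_gap: 0.017
finger_force: 29.6
```

```bash
python3 - <<'E'
from h import *
np.set_printoptions(precision=4,suppress=True)
s=r.sense(); print(s['time'],s['tool_pos'],s['wrist_force'],s['moment'],s['finger_gap'])
th,hd=solve(cab,peg)
for n,c in [('pivot','top'),('hole','wrist'),('peg_plate','wrist'),('knob','wrist'),('hole','top')]:
    r.capture(c)
    for q in r.place_of(n,c)[:2]: print(n,c,q['confidence'],w(q['at'],c))
print('expect pivot',pivot(cab,th))
im,d=r.capture('wrist'); cv2.imwrite('pics/w4.png',im[:,:,::-1])
for k in (1,2,3):
    a=(th,h0+(hd-h0)*k/3,.25); print(shift(*tcp(*a)))
a=(th,hd,.13);print(shift(*tcp(*a)))
E
```

```text
9.7 [ 0.5354 -0.0738  0.3   ] [ 2.4032 -0.9503 -1.6335] [-0.5766 -0.4845 -0.0953] 0.016958856419630162
hole wrist 0.76 [ 0.4892 -0.052   0.2597]
peg_plate wrist 0.73 [ 0.5042 -0.0226  0.2202]
knob wrist 0.95 [ 0.5374 -0.0716  0.3024]
hole top 0.2 [ 0.513  -0.4059 -0.0021]
expect pivot [0.3558 0.0008]
(array([0.0005, 0.0144, 0.0001]), np.float64(-4.2))
(array([0.0021, 0.0285, 0.0008]), np.float64(-8.4))
(array([0.0047, 0.0425, 0.0015]), np.float64(-12.6))
(array([-0.0034,  0.0431,  0.0254]), np.float64(-12.6))
```

View pics/w4.png

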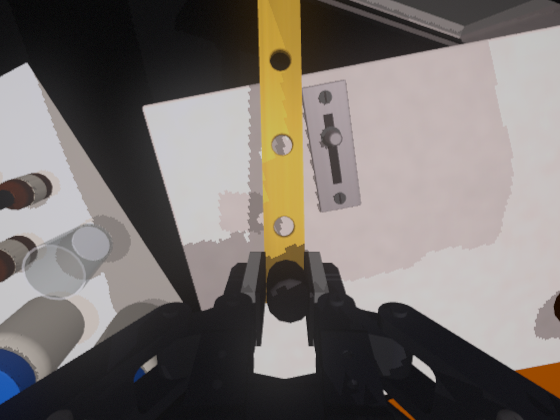

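The door is open, peg top at (333,137), middle hole at (282,145) left of it. Swing over.

Emit:
send_rows(
  commands=[
    [0,0.007,0,-2,0],
    [0.0005,0.0144,0,-4.2,0],
    [0.001,0.0215,0.0005,-6.3,0],
    [0.002,0.0285,0.001,-8.4,0],
    [0.0035,0.0355,0.001,-10.5,0],
    [0.0047,0.0425,0.0015,-12.6,0],
    [0.002,0.0425,0.008,-12.6,0],
    [-0.0005,0.043,0.0165,-12.6,0],
    [-0.0034,0.043,0.0254,-12.6,0],
    [-0.0034,0.043,0.0254,-12.6,0],
    [-0.0034,0.043,0.0254,-12.6,0],
  ],
)

```text
time: 11.35
tool_pos: [0.5552, -0.0346, 0.2759]
orientation: [3.093, 0.003, 2.967]
wrist_force: [1.8, 0.3, 0.6]
finger_gap: 0.0168
finger_force: 29.9
```

```bash
python3 - <<'E'
from h import *
np.set_printoptions(precision=4,suppress=True)
s=r.sense(); print(s['time'],s['tool_pos'],s['orientation'],s['wrist_force'],s['moment'],s['finger_gap'])
th,hd=solve(cab,peg)
im,d=r.capture('wrist'); cv2.imwrite('pics/w5.png',cv2.resize(im[40:290,160:460,::-1],None,fx=2.4,fy=2.4,interpolation=cv2.INTER_CUBIC))
print('exp peg top px',proj('wrist',[*peg,.239]))
dirn=np.array([np.cos(hd),np.sin(hd)]); ti=.13; p=pivot(cab,th)
for l in (.105,.145,.185): print('exp hole px',l,proj('wrist',[*(p+dirn*(l*np.cos(ti)-.002*np.sin(ti))),.227+l*np.sin(ti)+.002]))
E
```

```text
11.35 [ 0.5552 -0.0346  0.2759] [3.0932 0.0032 2.9673] [1.7593 0.3319 0.5692] [-0.5927 -0.18    0.0142] 0.01679310468629333
exp peg top px [280.5543 134.171 ]
exp hole px 0.105 [280.5413  38.2566]
exp hole px 0.145 [281.2979 132.7853]
exp hole px 0.185 [281.9925 219.5647]
```

View pics/w5.png

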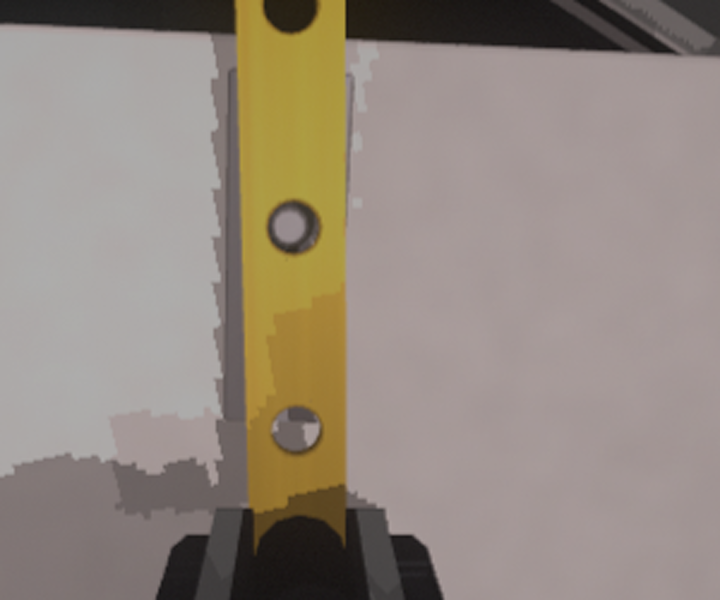

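The peg's top shows inside the middle hole (crop 290,226 against hole 293,227), nearly centred. Work out the residual and the way down.

```bash
python3 - <<'E'
from h import *
np.set_printoptions(precision=4,suppress=True)
th,hd=solve(cab,peg); p=pivot(cab,th); dirn=np.array([np.cos(hd),np.sin(hd)]); perp=np.array([-dirn[1],dirn[0]])
pw=onz('wrist',280.8,134.2,.239)[:2]; ti=.13
hw=onz('wrist',282.1,134.6,.227+.145*np.sin(ti)+.002)[:2]
hexp=p+dirn*(.145*np.cos(ti))
for n,a in [('peg',pw-peg),('hole',hw-hexp)]: print(n,'along',a@dirn,'perp',a@perp)
for ti in (.10,.08,.06,.045,.03,.02,.01,.004): 
    print(ti,*shift(*tcp(th,hd,ti)),'hole underside',.225+.145*np.sin(ti))
print(Ro.from_euler('xyz',r.sense()['orientation']).as_matrix()@np.eye(3), dirn)
E
```

```text
peg along 1.422879540630881e-05 perp 0.00011708859793159013
hole along 0.0005490831258319347 perp 0.00036038184585727626
0.1 [-0.0018  0.0001  0.0061] -0.03 hole underside 0.23947584541379008
0.08 [-0.0028 -0.0001  0.0102] -0.03 hole underside 0.23658763062553004
0.06 [-0.0036 -0.0003  0.0143] -0.03 hole underside 0.23369478093951948
0.045 [-0.0042 -0.0005  0.0174] -0.03 hole underside 0.23152279803546075
0.03 [-0.0048 -0.0006  0.0205] -0.03 hole underside 0.22934934752936187
0.02 [-0.0051 -0.0007  0.0226] -0.03 hole underside 0.2278998066705333
0.01 [-0.0054 -0.0008  0.0247] -0.03 hole underside 0.22644997583345416
0.004 [-0.0056 -0.0009  0.0259] -0.03 hole underside 0.22557999845333457
[[-0.9849  0.1729  0.0123]
 [ 0.1733  0.9837  0.0471]
 [-0.0039  0.0485 -0.9988]] [ 0.985  -0.1728]
```

Emit:
send_rows(
  commands=[
    [0.0003,-0.0003,0.001,0,0],
    [-0.0005,-0.0005,0.003,0,0],
    [-0.001,-0.0005,0.0045,0,0],
    [-0.0013,-0.0005,0.006,0,0],
    [-0.0015,-0.0005,0.007,0,0],
    [-0.0018,-0.0005,0.008,0,0],
    [-0.002,-0.0006,0.009,0,0],
    [-0.0023,-0.0006,0.01,0,0],
    [-0.0023,-0.0006,0.01,0,0],
  ],
)

```text
time: 12.3
tool_pos: [0.5578, -0.0348, 0.2662]
orientation: [3.093, 0.004, 2.968]
wrist_force: [3.1, -0.6, -0.1]
finger_gap: 0.0168
finger_force: 30.0
```

Emit:
send_rows(
  commands=[
    [-0.0003,-0.0001,0.0015,0,0],
    [-0.0006,-0.0002,0.003,0,0],
    [-0.0008,-0.0002,0.0045,0,0],
    [-0.001,-0.0003,0.0055,0,0],
    [-0.001,-0.0003,0.0055,0,0],
  ],
)

```text
time: 12.8
tool_pos: [0.5587, -0.035, 0.2607]
orientation: [3.093, 0.004, 2.968]
wrist_force: [1.8, -0.3, 0.3]
finger_gap: 0.017
finger_force: 30.1
```

Emit:
send_rows(
  commands=[
    [-0.0003,-0.0001,0.0015,0,0],
    [-0.0006,-0.0002,0.003,0,0],
    [-0.0008,-0.0002,0.0045,0,0],
    [-0.001,-0.0003,0.0055,0,0],
    [-0.001,-0.0003,0.0065,0,0],
    [-0.001,-0.0003,0.0065,0,0],
  ],
)

```text
time: 13.4
tool_pos: [0.5598, -0.0351, 0.2543]
orientation: [3.093, 0.004, 2.968]
wrist_force: [2.8, -0.4, 0.8]
finger_gap: 0.0171
finger_force: 30.0
```

Emit:
send_rows(
  commands=[
    [-0.0002,-0.0001,0.0012,0,0],
    [-0.0004,-0.0001,0.0025,0,0],
    [-0.0004,-0.0001,0.0035,0,0],
    [-0.0004,-0.0001,0.0035,0,0],
  ],
)

```text
time: 13.8
tool_pos: [0.5603, -0.0351, 0.2509]
orientation: [3.093, 0.005, 2.968]
wrist_force: [2.6, -1.3, 1.5]
finger_gap: 0.017
finger_force: 30.2
```

Emit:
send_rows(
  commands=[
    [-0.0001,0,0.0007,0,0],
    [-0.0001,0,0.0014,0,0],
    [-0.0001,0,0.0014,0,0],
  ],
)

```text
time: 14.1
tool_pos: [0.5604, -0.0351, 0.2496]
orientation: [3.093, 0.005, 2.968]
wrist_force: [2.4, 0.2, 2.9]
finger_gap: 0.0171
finger_force: 30.3
```

```bash
python3 - <<'E'
from h import *
np.set_printoptions(precision=4,suppress=True)
s=r.sense(); print(s['time'],s['tool_pos'],s['wrist_force'],s['moment'])
im,X=cloud('wrist'); cv2.imwrite('pics/w6.png',cv2.resize(im[0:290,160:460,::-1],None,fx=2,fy=2,interpolation=cv2.INTER_CUBIC))
th,hd=solve(cab,peg); p=pivot(cab,th); dirn=np.array([np.cos(hd),np.sin(hd)])
for l in (.12,.13,.14,.15,.16,.165,.17):
    for o in (-.006,.006):
        q=p+dirn*l+o*np.array([-dirn[1],dirn[0]]); u,v=proj('wrist',[*q,.229]); print(l,round(float(np.nanmedian(X[int(v)-2:int(v)+3,int(u)-2:int(u)+3,2])),4),end=' ')
E
```

```text
14.1 [ 0.5604 -0.0351  0.2496] [2.429  0.1579 2.8998] [-0.552  -0.2207 -0.0349]
0.12 0.2281 0.12 0.2282 0.13 0.2281 0.13 0.228 0.14 0.2278 0.14 0.228 0.15 0.228 0.15 0.2278 0.16 0.2276 0.16 0.2278 0.165 0.2279 0.165 0.2279 0.17 0.2275 0.17 0.2278
```

View pics/w6.png

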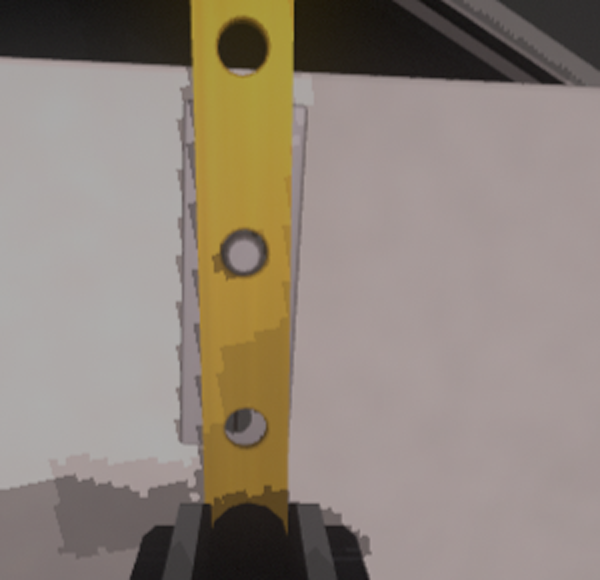

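The peg stands in the middle hole (crop 244,252) and the bar is flat, at its home height. Release and retreat upward.

Emit:
send_rows(
  commands=[
    [0,0,0,0,40],
    [0,0,0,0,60],
    [0,0,0,0,80],
    [0,0,0,0,100],
    [0,0,0,0,100],
    [0,0,0,0,100],
    [0,0,-0.02,0,100],
    [0,0,-0.05,0,100],
    [0,0,-0.09,0,100],
    [0,0,-0.13,0,100],
    [0,0,-0.15,0,100],
    [0,0,-0.15,0,100],
  ],
)

```text
time: 15.35
tool_pos: [0.5588, -0.0423, 0.4024]
orientation: [3.092, 0.009, 2.968]
wrist_force: [-0.1, 0.3, -0.6]
finger_gap: 0.0857
finger_force: 0.0
```

```bash
python3 - <<'E'
from h import *
np.set_printoptions(precision=4,suppress=True)
s=r.sense(); print(s['time'],s['tool_pos'],s['wrist_force'],s['finger_gap'])
im,X=cloud('wrist'); cv2.imwrite('pics/w7.png',im[:,:,::-1])
th,hd=solve(cab,peg); p=pivot(cab,th); dirn=np.array([np.cos(hd),np.sin(hd)])
for l in (.10,.12,.135,.155,.165,.17,.195):
    q=p+dirn*l+.006*np.array([-dirn[1],dirn[0]]); u,v=proj('wrist',[*q,.229]); print(l,round(float(np.nanmedian(X[int(v)-2:int(v)+3,int(u)-2:int(u)+3,2])),4),end=' ')
for n in ['knob','hole','peg_plate','amber_top']:
    for q in r.place_of(n,'wrist')[:1]: print(n,w(q['at'],'wrist'))
print('exp',peg,knob_of(cab,th,hd,0))
im,d=r.capture('top'); cv2.imwrite('pics/top7.png',im[:,:,::-1])
for n in ['amber_top','jar_a','amber_a','blue_vial','beaker']:
    for q in r.place_of(n,'top')[:2]: print(n,q['confidence'],w(q['at'],'top'))
E
```

```text
15.35 [ 0.5588 -0.0423  0.4024] [-0.1448  0.3074 -0.609 ] 0.08567561770747378
0.1 0.2272 0.12 0.2273 0.135 0.2268 0.155 0.2266 0.165 0.2267 0.17 0.2269 0.195 0.2271 knob [ 0.5588 -0.0328  0.2501]
hole [ 0.5004 -0.0242  0.2217]
peg_plate [ 0.5052 -0.0273  0.2145]
amber_top [0.6719 0.0989 0.2203]
exp [ 0.4986 -0.0243] [ 0.5607 -0.0352  0.256 ]
jar_a 0.91 [ 0.6258 -0.4378  0.0006]
jar_a 0.62 [ 0.685  -0.3286  0.001 ]
amber_a 0.6 [ 0.514  -0.4064 -0.0007]
amber_a 0.52 [ 0.4537 -0.3475 -0.0009]
blue_vial 0.51 [ 0.4188 -0.4079  0.0024]
beaker 0.65 [ 0.5347 -0.3243  0.0021]
beaker 0.2 [ 0.4548 -0.3477  0.0016]
```

View pics/w7.png

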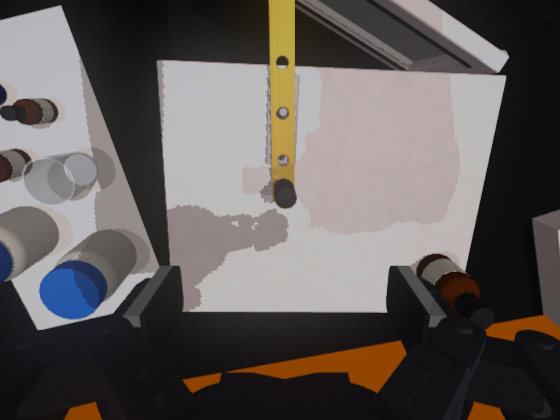

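The bar lies flat on the peg with the middle hole at (282,113). The door stays open, the bottles are where they were, and the gripper is clear.

```bash
python3 -c "
from plant import r; print(r.job_done())"
```

```text
the job is handed in; nothing more can be done
None
```

The job is handed in: the door is held open by the stay bar, whose middle hole is over the peg with the bar lying flat and released, and the bottles, jars and beaker are where they were.

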